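Close up the sharpening stones and hold their carrier level

ROBOT

A 6-joint arm with a two-finger parallel gripper is mounted at the origin on a cart in front of the work surface, level with it; the furniture and walls round the work are solid. World frame = base frame: x ahead of the robot, y to its left, z up, the work surface at z = 0. Lengths are in m, angles in rad, forces in N, time in s.
With the tool pointing down it reaches from about 0.4 to 0.825 m from the base axis. Payload 7 kg.
Tool frame: the origin (TCP) lies midway between the tips of the shut fingers; the grasp point (between the pads) lies 19 mm behind it; z points along the fingers, y is the line along which they close (so a half turn about z gives the same grasp; the last joint's range is limited). The gripper opens to 88 mm and grips with 3 to 60 N. Pads are 19 mm wide; open, the fingers measure 130 mm over their backs; the gripper's body (78 mm by 193 mm) begins 47 mm behind the grasp point.
Start: joints at [-0.992, 0.359, 0.012, 0, -1.224, -0.288], TCP at [0.194, -0.647, 0.227] pointing down, gripper open.
Joint ranges: [-3.07, 3.07], [-1.43, 2.12], [-1.02, 1.25], [-3.03, 1.67], [-3.05, -0], [-3.03, 3.03]. Speed limits (rad/s): [2.39, 2.39, 3.01, 3.14, 3.14, 3.14].

INTERFACE

Orientations are given as [roll, pitch, yaw] about the fixed x, y, z axes, in that order (R = Rz(yaw) Ry(pitch) Rx(roll)).
In Python, from station import arm, grab_frame, camera_params, spot_in gives the robot as it stands.
- The arm moves only by the shell command python3 -m jog 'ROWS' [FORCE]. ROWS is JSON, a list that holds one entry, the list of rows, each a list of 7 numbers: the shift along the tool's x, y, z in mm, then the turn, a rotation vector about the tool's x, y, z in rad, then the finger opening in mm, from 0 to 87.6. In form: [[[x, y, z, wx, wy, wz, fingers], ...]]. A call has 1 to 20 rows; each row is the pose to reach, as a shift and turn from the pose commanded when the call began, along the tool's axes at that moment; what a row does not reach only later rows make up. A row lasts 1/8 s, in which the tool goes at most 62.5 mm and 10.7 degrees, less where a joint would pass 70% of its speed; a pose out of reach is approached as far as the arm can. A call with a gripper value outside its range is refused whole. The fingers move at their own pace and stop on an object; FORCE is the grip in N (left out, the last holds). Time passes only in rows, so rows that repeat a pose let the fingers close. It gives the time, the measured TCP pose, the force, the opening and the grip force at its end, in the units of the state.
- arm.get_state(): the state, without advancing time (a new reading comes with each control period).
- grab_frame(name): name is "scene" or "top"; returns (picture, depth): 400x640x3 uint8, blue, green, red; 400x640 float32, m along the optical axis (not along the pixel's ray), 0 where there is no reading.
- camera_params(name): a dict with "mtx" (3x3 intrinsics, pixels), "R" (3x3) and "t" (3): a world point X has camera coordinates R X + t. Camera axes: x right, y down, z forward; pixel columns grow to the right and rows downward; lengths in m; the calibration is good to about 2 mm. A picture is of the moment at which its call begins. camera_params takes no time and is no camera call.
- arm.job_done(): hands the job in; it is judged then, once.
Trained networks look in the newest picture that a camera, given by its name, has taken for a name from the list of things; names that differ only in an ending like _2 or _b are one class to them, and where a whole thing is asked for, a point or a joint stands for the part that bears it (a point fixed in the world has none). Each returns a list of dicts, best first, with "confidence" (0 to 1); they miss things now and then, are a little off and sometimes report something else, mostly with a low value. They report only what shows in the picture. A call takes as long as a camera call. They do not tell look-alikes from the thing itself.
- spot_in(query, camera): "uv" ([column, row] in pixels, amid what is visible of it).
The state is a dict: "t": time; "q": joint angles; "qd": joint speeds; "joint_efforts": joint torques, N m; "eef_pos": TCP position; "ee_rot": TCP orientation; "force": force on the tool from outside, world axes, zero at the start; "moment": the same for the moment, N m; "width": finger opening in m; "gripper_force": force on a finger pad.
Only numpy, scipy, OpenCV 4.12 (cv2) and the standard library are available. Lean on these libraries where they do the work, as an engineer would, in place of code of your own. Each camera call takes 0.05 s, during which the arm holds its last target. There are 200 camera calls.

TASK

Two whetstones lie on the small wooden carrier with a gap between them: while the carrier stands on the table, butt the loose stone (the one at the carrier's open edge) flush against its neighbour, so that the load sits centred under the handle. Then lift the carrier by its bar handle at least 15 cm clear of the table and finish holding it there, steady and level, with both stones still close together on it; do not put it down or let go. Leave the jar, weight, spool and wax block alone.

Things in the scene. Friction and masses are not known exactly. Their poses are not given: they have to be found in the camera images.
- carrier: wooden carrier, 300 g empty, loose on the table on rubber feet. Origin at its underside, below the handle's middle; x to the stop side, y along the handle, z up. Board from x = -82 to +66 mm, y = -92 to +92, top 12 mm above the underside. Stop strip on the +x side: inner face x = +51.5, 15 mm high; end strips: inner faces y = -81 and +81, 9 mm high. The -x side is open and faces roughly the robot.
- handle_mid (a point): middle of the bar handle, 66 mm above the carrier's underside. The straight bar runs along the carrier's y between posts at y = -86 and +86 mm, is 14 mm wide in x and 16 mm tall (58 to 74 mm above the underside), flat-sided, and passes 22 mm over the stones. With the stones butted together the loaded carrier balances within a few mm of this point.
- seated_stone: two-layer whetstone 50 x 150 x 24 mm, about 220 g, loose on the carrier's board next to the stop strip (at most 2 mm away); its long sides run along the handle. Origin at the centre of its underside, x across (50 mm), y along (150 mm), z up; same directions as the carrier's.
- loose_stone: equal whetstone 50 x 150 x 24 mm, about 220 g, loose on the carrier's board on the open -x side, a little askew, with a gap of 10 to 31 mm to the seated stone. Origin at the centre of its underside, axes as the seated stone's. Flush, it is parallel to the seated stone and its origin lies 50 mm on that stone's -x side.
- jar: pale green paste jar with wooden cover, 62 mm wide, 68 mm high; bystander; origin at the centre of its underside
- weight: brass paper weight with knob, 45 mm wide, 36 mm high; bystander; origin at the centre of its underside
- spool: spool of white thread, 34 mm wide, 38 mm high; bystander; origin at the centre of its underside
- wax: yellow beeswax block, 38 x 52 x 20 mm; bystander; origin at the centre of its underside
There are look-alikes about, which are no part of the job. Leave any red look-alike of the loose_stone alone.

How it is judged:
On the way, in this order (a step that is already met when the one before it is completed fails the run):
1. the loose stone is butted flush against its neighbour while the carrier stands on the table (x of loose_stone in the frame of seated_stone between -0.053 and -0.046 m and angle between the x axis of loose_stone and the x axis of seated_stone, either way round below 0.035 rad and z of seated_stone in the frame of carrier between 0.008 and 0.018 m and z of loose_stone in the frame of carrier between 0.008 and 0.018 m and x of seated_stone in the frame of carrier above 0.016 m and height (world z) of carrier below 0.01 m and angle between carrier's own z axis and vertical below 0.04 rad), for 0.2 s.
2. the carrier is held by its handle, level, clear of the table (height (world z) of carrier above 0.13 m and angle between carrier's own z axis and vertical below 0.09 rad and contact force between the fingers and carrier above 2 N and distance between the grasp point and handle_mid below 0.085 m), for 0.2 s.
At the end, for the whole second after the job is handed in: the fingers hold the carrier by its bar, its underside more than 130 mm above the table, within 0.09 rad of level, moving slower than 20 mm/s and 0.1 rad/s; both stones lie flat on its board, the gap between them under 3 mm and parallel within 0.035 rad (all of step 2 and x of loose_stone in the frame of seated_stone between -0.053 and -0.046 m and angle between the x axis of loose_stone and the x axis of seated_stone, either way round below 0.035 rad and z of seated_stone in the frame of carrier between 0.008 and 0.018 m and z of loose_stone in the frame of carrier between 0.008 and 0.018 m and x of seated_stone in the frame of carrier above 0.016 m and linear speed of carrier below 0.02 m/s and angular speed of carrier below 0.1 rad/s); the arm keeps its last pose, push and grip.
It fails at once if the jar is disturbed (moved more than 30 mm) (distance of jar from where it was at the start of the episode above 0.03 m).
It fails at once if the weight is disturbed (moved more than 30 mm) (distance of weight from where it was at the start of the episode above 0.03 m).
It fails at once if the spool is disturbed (moved more than 30 mm) (distance of spool from where it was at the start of the episode above 0.03 m).
It fails at once if the wax is disturbed (moved more than 30 mm) (distance of wax from where it was at the start of the episode above 0.03 m).
It also fails if it takes over 58 s, if anything falls off the work surface, if the arm or the gripper's body presses on something with over 40 N, if the wrist force passes 120 N, or if a joint passes its speed limit or range.

## Working session

There is one attempt and no reset: what is moved stays moved. The work goes in short steps, Python scripts to look and compute and a shell command to move; the robot and the scene stay as the last step left them, time stands still between calls to the robot, and variables do not carry over. Pictures are saved under pics/ and viewed, at most 10 in all, crops included, and the job is handed in when it is done.

```bash
mkdir -p pics; ls
python3 - <<'E'
from station import *
import cv2,numpy as np
for n in("scene","top"):
    p,d=grab_frame(n); cv2.imwrite(f"pics/{n}0.png",p); np.save(f"pics/{n}0.npy",d)
    c=camera_params(n); print(n,c["mtx"].tolist(),(-c["R"].T@c["t"]).round(3),c["R"].round(3).tolist())
    for k in("carrier","handle_mid","loose_stone","seated_stone","jar","weight","spool","wax"):
        print(k,[(np.round(x["uv"]).tolist(),round(x["confidence"],2)) for x in spot_in(k,n)])
s=arm.get_state(); print(s)
E
```

```text
pics
scene [[361.73753022586914, 0.0, 316.1997379121431], [0.0, 361.73753022586914, 199.86629056871], [0.0, 0.0, 1.0]] [0.186 0.532 0.653] [[-0.862, -0.507, 0.002], [-0.293, 0.494, -0.819], [0.414, -0.706, -0.574]]
carrier [([292.0, 217.0], 0.62)]
handle_mid [([292.0, 218.0], 0.65)]
loose_stone [([315.0, 231.0], 0.9)]
seated_stone [([300.0, 220.0], 0.85), ([360.0, 183.0], 0.64)]
jar [([197.0, 247.0], 0.65)]
weight [([249.0, 217.0], 0.72)]
spool [([386.0, 189.0], 0.46)]
wax [([362.0, 187.0], 0.57)]
top [[391.6699641360338, 0.0, 319.0827368464489], [0.0, 391.6699641360338, 196.0141776259716], [0.0, 0.0, 1.0]] [ 0.455 -0.157  1.017] [[0.014, -1.0, -0.005], [-0.988, -0.013, -0.155], [0.155, 0.007, -0.988]]
carrier [([312.0, 196.0], 0.65)]
handle_mid [([314.0, 196.0], 0.61)]
loose_stone [([308.0, 211.0], 0.84), ([383.0, 289.0], 0.65)]
seated_stone [([314.0, 180.0], 0.81)]
jar [([224.0, 132.0], 0.6)]
weight [([297.0, 135.0], 0.63)]
spool [([312.0, 196.0], 0.73), ([429.0, 243.0], 0.61)]
wax [([419.0, 219.0], 0.64)]
{'t': 0.9, 'q': array([-9.91908605e-01,  3.58596168e-01,  1.18930158e-02,  1.33987065e-05,
       -1.22408128e+00, -2.88103476e-01]), 'qd': array([ 2.02452164e-03, -7.44835235e-05,  1.61669061e-03,  1.31847235e-03,
        1.82584088e-03,  3.81091683e-04]), 'joint_efforts': array([ 3.59946207e-04, -5.82361042e+01,  2.93297178e+01,  7.00210467e+00,
        1.25521069e-02,  4.33746521e-06]), 'eef_pos': array([ 0.19350133, -0.64665259,  0.2265631 ]), 'ee_rot': array([-3.14157767e+00, -8.70343704e-06, -2.85080386e+00]), 'force': array([-0.08431335,  0.66463199,  0.32794193]), 'moment': array([-0.07247153, -0.0156758 , -0.03454767]), 'gripper_force': 0.0, 'width': 0.08736310199720565}
```

Run:
```python
import cv2
p=cv2.imread("pics/top0.png"); cv2.imwrite("pics/topc.png",cv2.resize(p[90:310,190:470],None,fx=2.7,fy=2.7,interpolation=cv2.INTER_CUBIC))
p=cv2.imread("pics/scene0.png"); cv2.imwrite("pics/scenec.png",cv2.resize(p[120:320,160:430],None,fx=2.9,fy=2.9,interpolation=cv2.INTER_CUBIC))
```

```text
(no output)
```

View pics/topc.png

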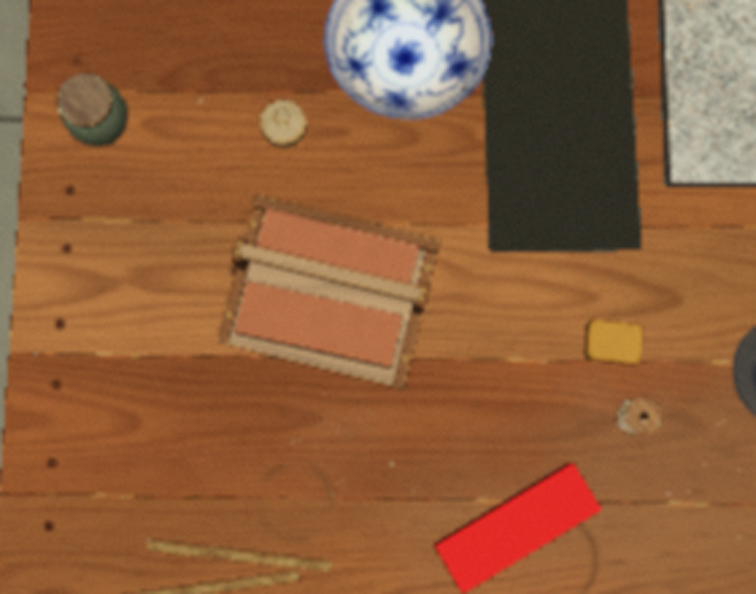

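View pics/scenec.png

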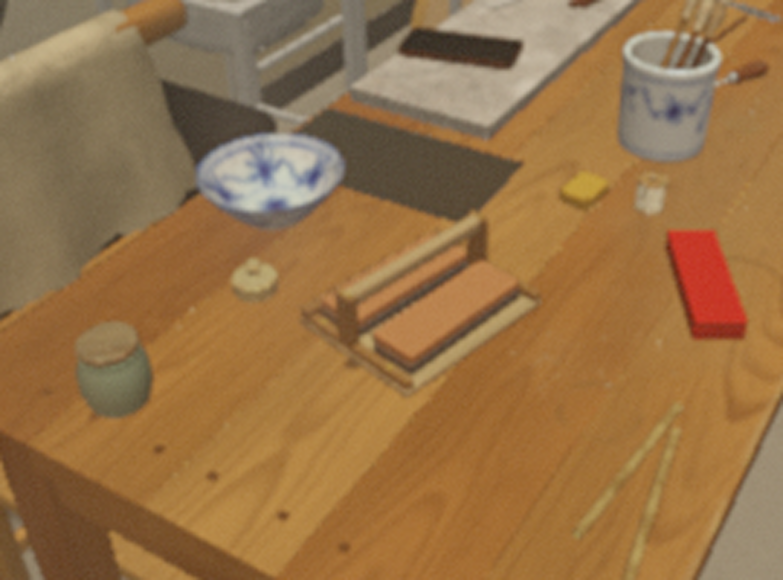

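The top crop shows three stone-shaped things. In full-image pixels they are two terracotta stones on the carrier, near (308,211) and (316,180), and a bright red block at (383,289) off the carrier. The red block is the look-alike. The loose stone is the terracotta one at (308,211), on the carrier's open, robot-facing edge, and it sits slightly askew. The weight is at (295,135), the jar at (224,130), the wax at (418,216) and the spool at (427,243). Next I'll measure the poses.

```bash
cat > h.py <<'E'
import numpy as np,cv2
from station import *
def world(n,d):
    c=camera_params(n); v,u=np.mgrid[0:400,0:640]
    r=np.stack([u,v,np.ones_like(u)],-1)@np.linalg.inv(c["mtx"]).T
    return (r*d[...,None]-c["t"])@c["R"]
def onplane(n,uv,z):
    c=camera_params(n); r=np.c_[uv,np.ones(len(uv))]@np.linalg.inv(c["mtx"]).T@c["R"]
    o=-c["R"].T@c["t"]; return o+r*((z-o[2])/r[:,2])[:,None]
def rect(P):
    (cx,cy),(w,h),a=cv2.minAreaRect((P[:,:2]*1000).astype(np.float32))
    if w<h: a+=90   # direction of long side
    a=(a+90)%180-90
    return np.round([cx,cy],1),round(max(w,h),1),round(min(w,h),1),round(a,2)
def redmask(p):
    hsv=cv2.cvtColor(p,cv2.COLOR_BGR2HSV); return hsv
E
python3 - <<'E'
from h import *
p=cv2.imread("pics/top0.png"); d=np.load("pics/top0.npy")
W=world("top",d); ok=d>0
hsv=cv2.cvtColor(p,cv2.COLOR_BGR2HSV)
print(p[211,308],hsv[211,308],W[211,308],"table",W[250,280],W[160,330],"handle",W[196,314],"wood",p[196,314])
roi=np.zeros_like(ok); roi[155:240,265:360]=1
for lo,hi in((.062,.09),(.028,.045),(.006,.018)):
    m=roi&ok&(W[...,2]>lo)&(W[...,2]<hi); n,l=cv2.connectedComponents(m.astype(np.uint8))
    for i in range(1,n):
        P=W[l==i]
        if len(P)>40: print(lo,len(P),P.mean(0).round(4),rect(P))
# colour
b=p.astype(int); m=(roi&((b[...,2]-b[...,1])>62)&(abs(b[...,1]-b[...,0])<40)).astype(np.uint8)
n,l=cv2.connectedComponents(m)
for i in range(1,n):
    v,u=np.where(l==i)
    if len(u)>60:
        print("col",len(u),u.mean(),v.mean(),rect(onplane("top",np.c_[u,v],.036)))
for nm in("jar","weight","spool","wax"):
    pass
E
```

```text
[ 70 110 180] [ 11 156 180] [ 0.5699584  -0.12215644  0.03896576] table [ 0.4724814  -0.05114524  0.00538213] [ 0.71188998 -0.1768767   0.00097184] handle [ 0.61257687 -0.13605325  0.01173445] wood [100 137 169]
0.062 473 [ 0.6152 -0.1321  0.0737] (array([ 615.8, -132.4]), 181.1, 22.6, 76.35)
0.028 969 [ 0.6498 -0.14    0.0359] (array([ 652.7, -141.9]), 174.2, 49.8, 76.6)
0.028 1171 [ 0.573  -0.1219  0.0367] (array([ 573.6, -121.7]), 149.5, 50.4, 78.14)
0.006 822 [ 0.5773 -0.1249  0.0128] (array([ 577.3, -120.8]), 174.7, 83.3, 76.77)
col 546 314.5054945054945 180.45604395604394 (array([ 649.1, -137.3]), 146.3, 35.2, 76.52)
col 659 306.9863429438543 209.54172989377844 (array([ 574.7, -120.5]), 146.3, 46.6, 78.04)
```

The handle middle is at about (615.5, -132.3) mm with carrier yaw about -13.5°. The loose stone sits at carrier x of about -43, a gap of about 19 mm, and is 1.6° askew. I'll push it with both open fingers set parallel to the stone, moving above the pre-push spot first.

```bash
python3 -m jog '[[[-470,419,60,0,0,0.526,87],[-470,419,60,0,0,0.526,87],[-470,419,60,0,0,0.526,87],[-470,419,60,0,0,0.526,87],[-470,419,60,0,0,0.526,87],[-470,419,60,0,0,0.526,87],[-470,419,60,0,0,0.526,87],[-470,419,60,0,0,0.526,87],[-470,419,60,0,0,0.526,87],[-470,419,60,0,0,0.526,87],[-470,419,60,0,0,0.526,87],[-470,419,60,0,0,0.526,87],[-470,419,60,0,0,0.526,87],[-470,419,60,0,0,0.526,87],[-470,419,60,0,0,0.526,87],[-470,419,60,0,0,0.526,87]]]'
cat >> h.py <<'E'
from scipy.spatial.transform import Rotation as Ro
C=np.array([.6155,-.1323]); YAW=np.radians(-13.5)
def goto(cx,cy,z,yawdeg,C=C,YAW=YAW):
    s=arm.get_state(); R=Ro.from_euler("xyz",s["ee_rot"])
    xy=C+cx/1e3*np.array([np.cos(YAW),np.sin(YAW)])+cy/1e3*np.array([-np.sin(YAW),np.cos(YAW)])
    T=Ro.from_euler("xyz",[np.pi,0,np.radians(yawdeg)])
    print("t",s["t"],"shift",(R.inv().apply(np.r_[xy,z/1e3]-s["eef_pos"])*1e3).round(1),"turn",(R.inv()*T).as_rotvec().round(4),"F",s["force"].round(1))
E
python3 -c "
from h import *
goto(-95,0,22,166.5);goto(-57,0,22,166.5);print(arm.get_state()['q'])"
```

```text
t: 2.9
eef_pos: [0.5235, -0.111, 0.1667]
ee_rot: [3.141, 0.0, 2.906]
force: [0.4, -0.4, -1.2]
width: 0.0868
gripper_force: 0.0
t 2.9 shift [  0.6   0.7 144.7] turn [ 0.0001  0.0003 -0.0004] F [ 0.4 -0.4 -1.2]
t 2.9 shift [-37.4   0.7 144.7] turn [ 0.0001  0.0003 -0.0004] F [ 0.4 -0.4 -1.2]
[ 1.57717551e-01  1.78118721e-01 -3.81506386e-01  7.01404182e-06
 -1.01087037e+00 -1.96452247e+00]
```

```bash
python3 -m jog '[[[0,1,60,0,0,0,87],[0,1,110,0,0,0,87],[0,1,145,0,0,0,87],[0,1,145,0,0,0,87],[-5,1,145,0,0,0,87],[-10,1,145,0,0,0,87],[-14,1,145,0,0,0,87],[-17,1,145,0,0,0,87],[-20,1,145,0,0,0,87],[-23,1,145,0,0,0,87],[-26,1,145,0,0,0,87],[-28,1,145,0,0,0,87],[-30,1,145,0,0,0,87],[-30,1,145,0,0,0,87]]]'
python3 - <<'E'
from h import *
goto(-57,0,22,166.5)
p,d=grab_frame("scene"); cv2.imwrite("pics/s1.png",cv2.resize(p[150:290,220:400],None,fx=4,fy=4,interpolation=cv2.INTER_CUBIC))
E
```

```text
t: 4.65
eef_pos: [0.5535, -0.1165, 0.0215]
ee_rot: [3.141, 0.001, 2.906]
force: [-0.4, -0.4, -0.0]
width: 0.0871
gripper_force: 0.1
t 4.65 shift [-7.  -0.9 -0.5] turn [0.0001 0.0005 0.0004] F [-0.4 -0.4 -0. ]
```

View pics/s1.png

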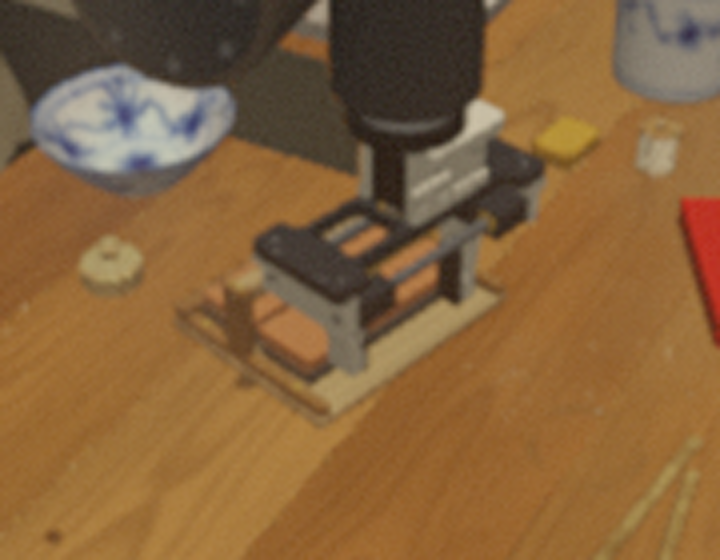

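The fingers are behind the loose stone, near crop (350,330) and (455,260), with a gap of a few mm left at crop (262,310). I'll keep pushing slowly.

```bash
python3 -m jog '[[[-1.5,-0.5,0,0,0,0,87],[-3,-0.5,0,0,0,0,87],[-4.5,-0.5,0,0,0,0,87],[-6,-0.5,0,0,0,0,87],[-7,-0.5,0,0,0,0,87],[-7,-0.5,0,0,0,0,87],[-7,-0.5,0,0,0,0,87]]]'
```

```text
t: 5.58
eef_pos: [0.5594, -0.1187, 0.0215]
ee_rot: [-3.141, -0.001, 2.906]
force: [-2.8, 0.8, 2.2]
width: 0.087
gripper_force: 1.7
```

```bash
python3 -m jog '[[[-1,0,0,0,0,0,87],[-2,0,0,0,0,0,87],[-2,0,0,0,0,0,87],[-2,0,0,0,0,0,87]]]'; python3 -m jog '[[[-1,0,0,0,0,0,87],[-2,0,0,0,0,0,87],[-2,0,0,0,0,0,87],[-2,0,0,0,0,0,87]]]'
```

```text
t: 6.08
eef_pos: [0.5612, -0.1192, 0.0215]
ee_rot: [-3.141, -0.001, 2.906]
force: [-5.6, 1.0, 2.7]
width: 0.0869
gripper_force: 2.6
t: 6.58
eef_pos: [0.5637, -0.1196, 0.0214]
ee_rot: [-3.142, 0.0, 2.906]
force: [-3.5, -0.0, -0.3]
width: 0.0869
gripper_force: 1.4
```

```bash
python3 -m jog '[[[2,0,0,0,0,0,87],[6,0,0,0,0,0,87],[30,0,0,0,0,0,87],[45,0,0,0,0,0,87],[60,0,-50,0,0,0,87],[120,0,-110,0,0,0,87],[150,0,-150,0,0,0,87],[150,0,-150,0,0,0,87],[150,0,-150,0,0,0,87],[150,0,-150,0,0,0,87]]]'
cat > m.py <<'E'
from h import *
import sys
p,d=grab_frame("top"); cv2.imwrite(f"pics/{sys.argv[1]}.png",cv2.resize(p[130:260,240:400],None,fx=4.5,fy=4.5,interpolation=cv2.INTER_CUBIC))
W=world("top",d); roi=np.zeros(d.shape,bool); roi[150:240,265:360]=1
for lo,hi in((.062,.09),(.028,.045)):
    m=roi&(d>0)&(W[...,2]>lo)&(W[...,2]<hi); n,l=cv2.connectedComponents(m.astype(np.uint8))
    for i in range(1,n):
        P=W[l==i]
        if len(P)>40: print(lo,len(P),P.mean(0).round(4),rect(P))
E
python3 m.py a1
```

```text
t: 7.82
eef_pos: [0.4178, -0.0846, 0.1706]
ee_rot: [-3.141, -0.001, 2.906]
force: [0.0, 0.5, -1.3]
width: 0.087
gripper_force: 0.0
0.062 481 [ 0.6192 -0.1342  0.0736] (array([ 620.8, -133.3]), 181.6, 22.4, 76.47)
0.028 976 [ 0.6546 -0.1407  0.0359] (array([ 657.1, -142.7]), 162.4, 50.0, 76.72)
0.028 1071 [ 0.5948 -0.128   0.0367] (array([ 595.3, -127.7]), 149.8, 45.7, 76.62)
```

View pics/a1.png

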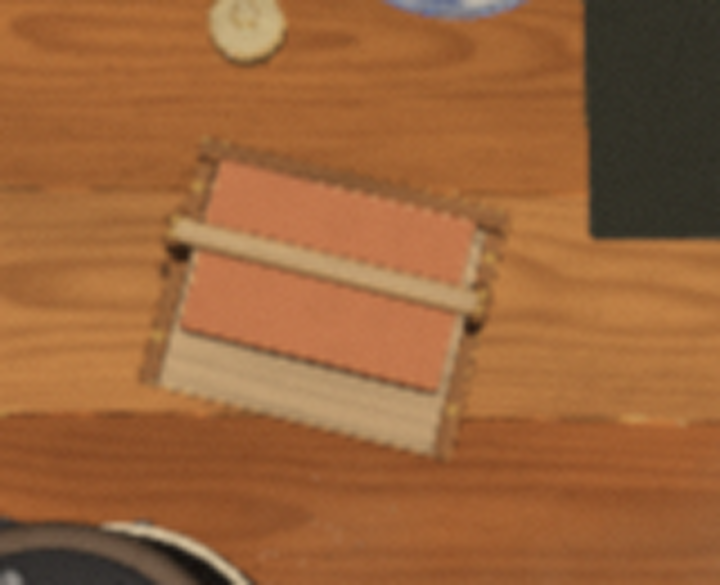

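The picture shows the loose stone parallel to its neighbour. Its outer edge runs from crop (182,330) to (440,390), at carrier x of about -48, which is flush. The carrier slid about 4 mm, so the contact was solid. Next I'll move above the handle with a 90° turn.

```bash
python3 -c "
from h import *
C=np.array([.620,-.1338])
goto(0,0,170,-103.5,C);goto(0,0,48,-103.5,C)"
```

```text
t 7.875 shift [-2.081e+02 -5.000e-01 -1.000e-01] turn [ 8.0000e-04 -2.5000e-03 -1.5707e+00] F [0.7 0.6 0.8]
t 7.875 shift [-208.4   -0.4  121.9] turn [ 8.0000e-04 -2.5000e-03 -1.5707e+00] F [0.7 0.6 0.8]
```

```bash
python3 -m jog '[[[-208,0,0,0,0,-1.571,60],[-208,0,0,0,0,-1.571,60],[-208,0,0,0,0,-1.571,60],[-208,0,0,0,0,-1.571,60],[-208,0,0,0,0,-1.571,60],[-208,0,0,0,0,-1.571,60],[-208,0,0,0,0,-1.571,60],[-208,0,0,0,0,-1.571,60],[-208,0,0,0,0,-1.571,60],[-208,0,0,0,0,-1.571,60],[-208,0,0,0,0,-1.571,60],[-208,0,0,0,0,-1.571,60]]]'
python3 -c "
from h import *
C=np.array([.620,-.1338])
goto(0,0,48,-103.5,C);print(arm.get_state()['q'])
p,d=grab_frame('scene'); cv2.imwrite('pics/s2.png',cv2.resize(p[150:290,220:400],None,fx=4,fy=4,interpolation=cv2.INTER_CUBIC))"
```

```text
t: 9.38
eef_pos: [0.62, -0.1332, 0.171]
ee_rot: [3.141, -0.0, -1.807]
force: [0.5, 0.5, -0.4]
width: 0.0604
gripper_force: 0.0
t 9.375 shift [  0.6  -0.2 123. ] turn [ 0.0007 -0.0003 -0.0005] F [ 0.5  0.5 -0.4]
[ 9.57120507e-02  3.31717103e-01 -1.59197198e-01  1.85513064e-05
 -1.08067782e+00 -3.31803363e-01]
```

View pics/s2.png

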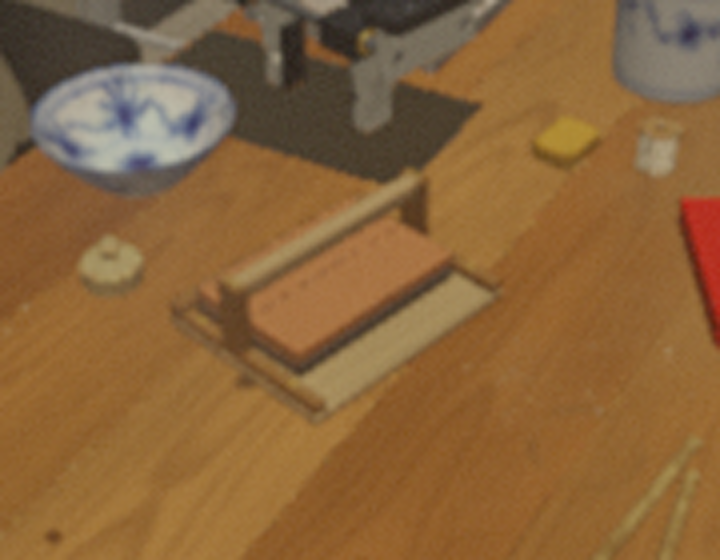

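The seam between the stones is closed along its whole length, from crop (260,310) to (400,230), so they are flush. The fingers are above the bar, and I'll descend and grip.

```bash
python3 -m jog '[[[0.5,0,50,0,0,0,60],[0.5,0,90,0,0,0,60],[0.5,0,115,0,0,0,60],[0.5,0,123,0,0,0,60],[0.5,0,123,0,0,0,60],[0.5,0,123,0,0,0,40],[0.5,0,123,0,0,0,25],[0.5,0,123,0,0,0,18],[0.5,0,123,0,0,0,15],[0.5,0,123,0,0,0,10],[0.5,0,123,0,0,0,5],[0.5,0,123,0,0,0,5],[0.5,0,123,0,0,0,5],[0.5,0,123,0,0,0,5]]]' 45
```

```text
t: 11.18
eef_pos: [0.6204, -0.1336, 0.0488]
ee_rot: [-3.141, 0.0, -1.806]
force: [2.2, -0.4, 0.3]
width: 0.0134
gripper_force: 45.0
```

```bash
python3 -m jog '[[[0,0,-1,0,0,0,5],[0,0,-3,0,0,0,5],[0,0,-6,0,0,0,5],[0,0,-10,0,0,0,5],[0,0,-15,0,0,0,5],[0,0,-21,0,0,0,5],[0,0,-27,0,0,0,5],[0,0,-33,0,0,0,5],[0,0,-38,0,0,0,5],[0,0,-40,0,0,0,5],[0,0,-40,0,0,0,5]]]' 45
python3 -c "
from h import *
s=arm.get_state();print(s['force'],s['moment'])
p,d=grab_frame('scene'); cv2.imwrite('pics/s3.png',cv2.resize(p[110:280,200:400],None,fx=3.5,fy=3.5,interpolation=cv2.INTER_CUBIC))"
```

```text
t: 12.55
eef_pos: [0.6199, -0.1335, 0.0887]
ee_rot: [-3.141, 0.0, -1.806]
force: [-0.3, -0.5, -7.5]
width: 0.0135
gripper_force: 45.0
[-0.2681489  -0.53592661 -7.50608381] [-0.00531575  0.07375623 -0.01198955]
```

View pics/s3.png

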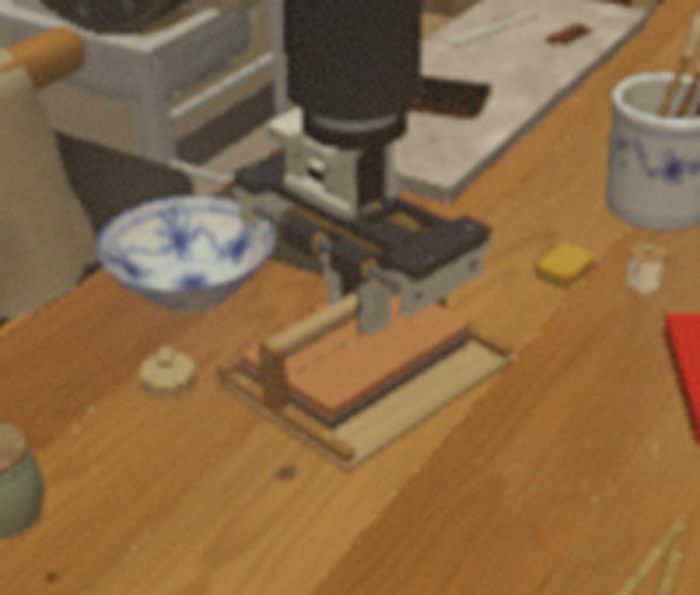

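The carrier hangs level about 40 mm up, carrying 7.5 N (the full load), and the stones are together at crop (360,365). I'll lift it another 130 mm.

```bash
python3 -m jog '[[[0,0,-2,0,0,0,5],[0,0,-6,0,0,0,5],[0,0,-12,0,0,0,5],[0,0,-20,0,0,0,5],[0,0,-29,0,0,0,5],[0,0,-39,0,0,0,5],[0,0,-49,0,0,0,5],[0,0,-59,0,0,0,5],[0,0,-69,0,0,0,5],[0,0,-79,0,0,0,5],[0,0,-89,0,0,0,5],[0,0,-99,0,0,0,5],[0,0,-109,0,0,0,5],[0,0,-118,0,0,0,5],[0,0,-124,0,0,0,5],[0,0,-128,0,0,0,5],[0,0,-130,0,0,0,5],[0,0,-130,0,0,0,5],[0,0,-130,0,0,0,5],[0,0,-130,0,0,0,5]]]' 45
python3 - <<'E'
from h import *
p,d=grab_frame('scene'); cv2.imwrite('pics/s4.png',cv2.resize(p[60:260,200:430],None,fx=3,fy=3,interpolation=cv2.INTER_CUBIC))
W=world("scene",d); m=(d>0)&(W[...,2]>.17)&(W[...,2]<.225)&(abs(W[...,0]-.6)<.1)&(abs(W[...,1]+.13)<.12)
b=p.astype(int); m&=((b[...,2]-b[...,1])>50)
P=W[m]; A=np.c_[P[:,:2],np.ones(len(P))]; c=np.linalg.lstsq(A,P[:,2],rcond=None)[0]
r=P[:,2]-A@c; k=abs(r)<.004; c=np.linalg.lstsq(A[k],P[k,2],rcond=None)[0]; print(len(P),P[k].mean(0),"slope",c[:2])
E
```

```text
t: 15.1
eef_pos: [0.6198, -0.1335, 0.2183]
ee_rot: [3.141, -0.0, -1.806]
force: [-0.1, -0.1, -7.7]
width: 0.0136
gripper_force: 45.0
447 [ 0.60318447 -0.120429    0.20730353] slope [-0.00195505 -0.00027757]
```

View pics/s4.png

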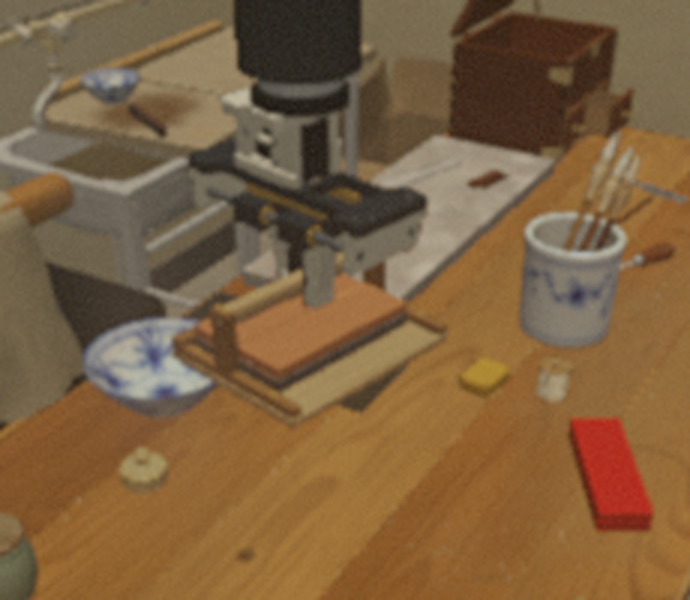

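The carrier is held level (slope under 0.003). Stone tops measure z of about 0.207 m, which puts the underside about 170 mm up. The stones are together at crop (300,330) and the bystanders haven't moved. Handing in.

```bash
python3 -c "
from station import arm
print(arm.job_done())"
```

```text
the job is handed in; nothing more can be done
None
```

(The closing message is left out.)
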